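Put the pastry ring away and close the cutter box

ROBOT

A 6-joint arm with a two-finger parallel gripper is mounted at the origin on a cart in front of the work surface, level with it; the furniture and walls round the work are solid. World frame = base frame: x ahead of the robot, y to its left, z up, the work surface at z = 0. Lengths are in m, angles in rad, forces in N, time in s.
With the tool pointing down it reaches from about 0.25 to 0.725 m from the base axis. Payload 9.7 kg.
Tool frame: the origin (TCP) lies at the centre of the arm's flange, where the gripper is bolted on; the fingertips stand 173 mm ahead of it and the grasp point (between the pads) lies 155 mm ahead of it; z points along the fingers, y is the line along which they close (so a half turn about z gives the same grasp; the last joint's range is limited). The gripper opens to 85 mm and grips with 20 to 120 N. Pads are 22 mm wide; open, the fingers measure 114 mm over their backs; the gripper's body (76 mm by 85 mm) begins 54 mm behind the grasp point. The pads swing forward as they close: fully open they stand 13 mm farther back than shut.
Start: joints at [-1.181, 0.087, 0.176, 1.66, 0, 1.571], TCP at [0.209, -0.509, 0.405] pointing down, gripper open.
Joint ranges: [-3.13, 3.13], [-0.85, 1.81], [-1.15, 1.24], [-2.2, 2.28], [-1.44, 1.52], [-3.14, 3.14]. Speed limits (rad/s): [2.22, 2.22, 2.57, 3.14, 3.14, 3.14].

INTERFACE

Orientations are given as a unit quaternion [x, y, z, w].
In Python, from bench import * gives the robot as it stands. The module is installed in compiled form; this text tells all that it offers. Calls block until the motion is done:
- move_pose(position, orientation): joint-space move of the TCP to a pose.
- movel(position, ori=None, v=0.15, stop_force=None): straight line of the TCP; ori=None keeps the orientation; v is the mean speed in m/s. With stop_force (N) it stops when the force on the tool has changed by that much, and returns True; else False.
- move_j(angles): joint-space move.
- set_gripper(opening, grasp_force=None): finger opening in m; grasp_force is the grip in N (None keeps the last); returns when the fingers have stopped.
- pause(seconds).
- solve_ik(position, orientation): joint angles nearest the present ones, or None.
- read_state(): the state.
- capture(name): name is "scene" or "top" or "wrist"; returns a dict with "pixels" (400x640x3 uint8, blue, green, red), "fx", "fy", "cx", "cy" (pixels), "k1" (the pictures are not rectified: a ray, as slopes to the right and down, at radius r is drawn at 1 + k1 r^2 times it, then the intrinsics apply), "R" (3x3) and "t" (3): a world point X has camera coordinates R X + t; the wrist camera has in their place "T_tool_cam" (4x4, takes a point from camera to tool coordinates, whose origin is the TCP and whose axes are the flange's). Camera axes: x right, y down, z forward; pixel columns grow to the right and rows downward; lengths in m; the calibration is good to about 2 mm. A picture is of the moment at which its call begins: read the wrist's pose just before it. There is no depth.
A pose or a line that the arm cannot do raises MotionError and nothing moves.
- finish_job(): hands the job in; it is judged then, once.
The state is a dict: "t": time; "joints": joint angles; "joint_velocities": joint speeds; "joint_efforts": joint torques, N m; "tcp_pos": TCP position; "orientation": TCP orientation; "force": force on the tool from outside, world axes, zero at the start; "ft_torque": the same for the moment, N m; "opening": finger opening in m; "gripper_force": force on a finger pad.
Only numpy, scipy, OpenCV 4.12 (cv2) and the standard library are available. Lean on these libraries where they do the work, as an engineer would, in place of code of your own. Each camera call takes 0.05 s, during which the arm holds its last target. There are 200 camera calls.

TASK

Put the big steel pastry ring from the worktop flat on the floor of the open cutter box, beside the small ring, and let go of it. Then unlock the folding lid stay by lifting the red knob at its knee well past centre, and lower the lid gently, without letting it drop, until it is fully shut. Leave the timer, the squeeze bottle and the shaker where they are.

Things in the scene. Friction and masses are not known exactly. Their poses are not given: they have to be found in the camera images.
- cutter_box: Dark steel box fixed to the worktop, 160 (x) by 180 (y) by 85 mm high; origin at the centre of its underside, z up, +y to its front (away from the hinge), +x away from the robot. Walls 5 mm; white inner floor 30 mm above the worktop. The lid, hinged on the -y rim, stands open 84 degrees above horizontal, leaning over the box. The folding stay runs outside the -x wall, at x = -92 mm.
- big_ring_mid (a point): Centre, half-way up, of the big steel forming ring: outer diameter 64 mm, 36 mm high, wall about 2 mm, open at top and bottom, 0.05 kg, standing loose on the worktop.
- small_ring_mid (a point): Centre, half-way up, of the small steel forming ring (diameter 51 mm, 36 mm high) standing loose in the far hinge-side corner of the box floor; it must stay in the box.
- lid (a joint): Lid angle in rad: 0 = open, held by the locked stay; grows as the lid comes down; 1.466 = fully shut. The lid is a 160 by 190 by 12 mm panel, 0.7 kg. Its hinge is stiff: with the stay unlocked it still stands by itself up to about 0.6 rad, but from about 0.65 rad on it drops and slams if not held.
- lid_hinge (a point): Middle of the lid's hinge line, which runs along the box's x axis, at rim height on the -y side. The lid handle moves on a circle about this line.
- lid_handle (a point): Middle of the lid's black bar handle: a round bar 16 mm thick, 104 mm long along the box's x axis, on two steel arms (10 mm thick, 52 mm either side of this point), 45 mm clear of the lid's free edge and 235 mm from the hinge line. Pinched from above it can turn between the fingers while the lid comes down.
- stay_knee (a joint): Bend of the stay's knee in rad: 0 = locked (sagging a little past centre, against its stop); 0.16 = straight (dead centre); beyond that unlocked; about 2.7 when the lid is shut. Moving the knob on beyond dead centre folds the stay and draws the lid down.
- stay_knob (a point): Middle of the red knob on the stay's knee: a round grip 22 mm thick, 50 mm long along the box's x axis, on a thin pin on the robot's side of the box, its middle about 58 mm out from the stay's bars. It moves on a circle of radius 106 mm about point stay_pivot: to unlock, it goes up and towards the box's front (+y), with a few newtons.
- stay_pivot (a point): Point on the axis (along the box's x) of the stay's lower pivot on the box wall, in the same upright plane as the knob's middle.
- timer_mid (a point): Centre, half-way up, of a red and white kitchen timer, 62 mm across, 54 mm high. Bystander; may stand in either of two spots with the big ring in the other.
- oil_mid (a point): Centre, half-way up, of the yellow squeeze bottle, 45 mm in diameter, 178 mm high. Bystander.
- shaker_mid (a point): Centre, half-way up, of the steel shaker, 69 mm in diameter, 96 mm high. Bystander.
Things that resemble listed ones, but are neither listed nor needed, are in the scene too. Leave any turquoise look-alike of the part that bears big_ring_mid alone.

How it is judged:
By the outcome, as a careful person would: the job done as asked, in the order asked, and still so for the second after the job is handed in, with the robot touching nothing.
It also fails if it takes over 70 s, if anything falls off the work surface, if the arm or the gripper's body presses on something with over 40 N, if the wrist force passes 120 N, or if a joint passes its speed limit or range.

## Working session

There is one attempt and no reset: what is moved stays moved. The work goes in short steps, each a Python script; the robot and the scene stay as the last script left them, time stands still between calls to the robot, and variables do not carry over. Pictures are saved under pics/ and viewed, at most 10 in all, crops included, and the job is handed in when it is done.

```bash
mkdir -p pics; cat > h.py <<'E'
from bench import *
import numpy as np, cv2
from scipy.spatial.transform import Rotation as Rot
def K(c): return np.array([[c["fx"],0,c["cx"]],[0,c["fy"],c["cy"]],[0,0,1.]]), np.array([c["k1"],0,0,0.])
def ext(c,s=None):
    if "R" in c: return np.array(c["R"]),np.array(c["t"])
    T=np.eye(4);T[:3,:3]=Rot.from_quat(s["orientation"]).as_matrix();T[:3,3]=s["tcp_pos"]
    M=np.linalg.inv(T@np.array(c["T_tool_cam"]));return M[:3,:3],M[:3,3]
def proj(X,c,s=None):
    R,t=ext(c,s);k,d=K(c)
    return cv2.projectPoints(np.atleast_2d(np.array(X,float)),cv2.Rodrigues(R)[0],t,k,d)[0][:,0]
def onz(u,v,z,c,s=None):
    R,t=ext(c,s);k,d=K(c)
    p=cv2.undistortPoints(np.array([[[u,v]]],float),k,d)[0,0]
    r=R.T@np.array([p[0],p[1],1]);o=-R.T@t
    return o+r*(z-o[2])/r[2]
def tri(obs):
    A=[];b=[]
    for u,v,c,s in obs:
        R,t=ext(c,s);k,d=K(c);p=cv2.undistortPoints(np.array([[[u,v]]],float),k,d)[0,0]
        r=R.T@np.array([p[0],p[1],1]);r/=np.linalg.norm(r);P=np.eye(3)-np.outer(r,r);A.append(P);b.append(P@(-R.T@t))
    return np.linalg.lstsq(np.vstack(A),np.hstack(b),rcond=None)[0]
def down(yaw): # tool z down; yaw = world angle of tool y (closing) axis
    y=np.array([np.cos(yaw),np.sin(yaw),0]);z=np.array([0,0,-1.]);x=np.cross(y,z)
    return Rot.from_matrix(np.c_[x,y,z]).as_quat()
E
python3 - <<'E'
from h import *
import pickle
s=read_state();print(s["tcp_pos"],s["orientation"],s["t"])
C={n:capture(n) for n in("scene","top")}
pickle.dump(C,open("c0.pkl","wb"))
for n in C: cv2.imwrite(f"pics/{n}0.png",C[n]["pixels"]);print(n,-np.array(C[n]["R"]).T@C[n]["t"])
E
```

```text
[ 0.20899493 -0.50874154  0.40396768] [ 9.81064766e-01  1.93678712e-01 -1.44505127e-04 -6.79299845e-04] 0.0
scene [-0.53479138 -0.72518193  0.82240979]
top [ 0.3272241  -0.18383424  1.28347224]
```

View pics/scene0.png

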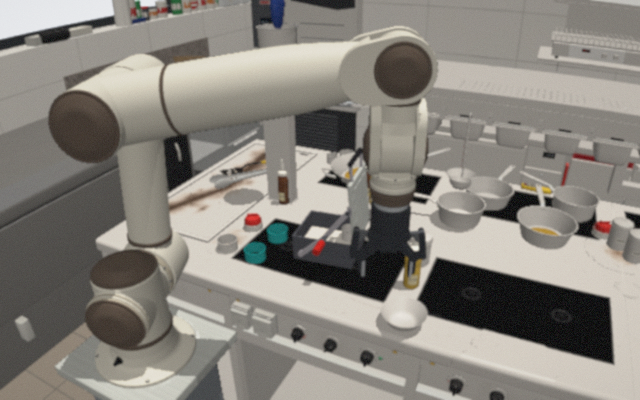

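View pics/top0.png

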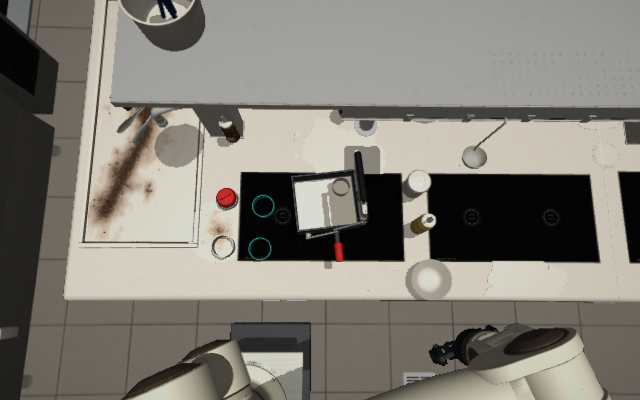

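Scene picture: the steel ring is at scene (228,241) and top (223,247). Two turquoise look-alikes are at top (260,248) and (263,206). The small steel ring is in the box at (341,186), the red timer at (227,198) and a white bowl at (429,280). I choose the steel one at top (223,247) and check it in a crop.

```bash
python3 - <<'E'
from h import *
import pickle
C=pickle.load(open("c0.pkl","rb"));c=C["top"]
cv2.imwrite("pics/crop1.png",cv2.resize(c["pixels"][140:290,200:450],None,fx=3.2,fy=3.2,interpolation=cv2.INTER_CUBIC))
for n,u,v,z in[("ring",223,247,.018),("timer",227,198,.027),("tq",260,248,.018),("tq2",263,206,.018),("bowl",429,280,.05),("knob",340,253,.1)]: print(n,onz(u,v,z,c).round(3))
E
```

```text
ring [0.438 0.071 0.018]
timer [0.58  0.063 0.027]
tq [ 0.436 -0.035  0.018]
tq2 [ 0.559 -0.04   0.018]
bowl [ 0.346 -0.511  0.05 ]
knob [ 0.416 -0.26   0.1  ]
```

View pics/crop1.png

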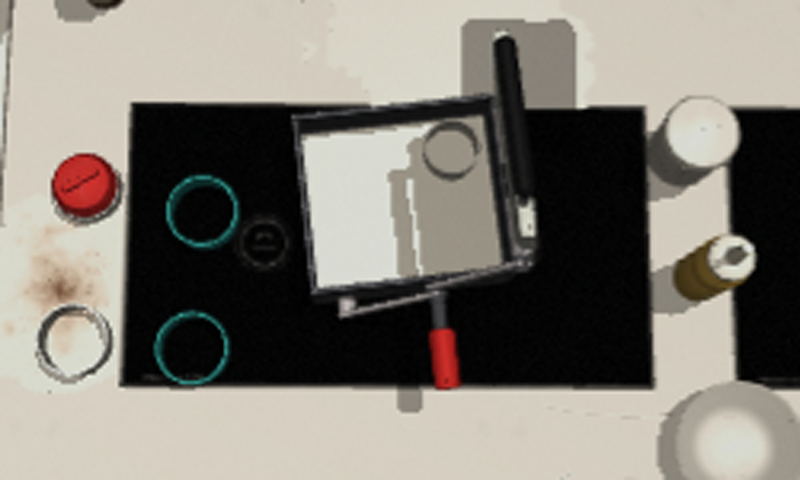

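Crop: steel big ring at crop (75,343), i.e. top (223.4,247.2). It is clearly grey, and the turquoise pair at crop (192,347) and (202,211) is left alone. The knob's middle is at crop (446,358), and the box rim corners are at crop (293,116), (490,95) and (313,296).

```bash
python3 - <<'E'
from h import *
import pickle
from scipy.optimize import least_squares
C=pickle.load(open("c0.pkl","rb"));c=C["top"]
B=np.array([[.08,.09,.085],[.08,-.09,.085],[-.08,.09,.085],[.075,.085,.03]])
P=np.array([[293,116],[491,95],[313,296],[302,137]])/3.2+[200,140]
def w(p,B):
    return np.c_[B[:,:2]@Rot.from_euler('z',p[2]).as_matrix()[:2,:2].T+p[:2],B[:,2]]
r=least_squares(lambda p:(proj(w(p,B),c)-P).ravel(),[.55,-.25,0]);print(r.x,r.fun.round(2));np.save("box.npy",r.x)
rg=onz(223.4,247.2,.018,c);print(rg)
p=rg+[0,0,.018+.155+.15];yaw=r.x[2]
s=read_state()
for y in(yaw,yaw+np.pi):print(solve_ik(p,down(y)))
# look at box/knob from near side above
q=[r.x[0]-.17,r.x[1]+.02,.45]
for y in(yaw,yaw+np.pi):print(solve_ik(q,down(y)))
print(np.array(capture("wrist")["T_tool_cam"]).round(3))
E
```

```text
[ 0.56288409 -0.22406249  0.12500869] [-0.37  0.3   1.02 -0.37 -0.21  0.22 -0.44 -0.19]
[0.4378304  0.06935609 0.018     ]
[ 0.15710318 -0.18244628 -0.20619049  1.54705212  0.          1.60289082]
[ 0.15710318 -0.18244628 -0.20619049  1.54705212  0.         -1.53870183]
[-0.47904386 -0.14516396  0.03845158  1.75441187  0.          0.96674378]
[-0.47904386 -0.14516396  0.03845158  1.75441187  0.         -2.17484888]
[[-0.001 -0.963 -0.269  0.07 ]
 [ 1.    -0.001  0.001  0.   ]
 [-0.001 -0.269  0.963  0.032]
 [ 0.     0.     0.     1.   ]]
```

```bash
python3 - <<'E'
from h import *
import pickle
b=np.load("box.npy");yaw=b[2]
move_pose([b[0]-.1,b[1]+.12,.50],down(yaw)); s1=read_state();c1=capture("wrist")
move_pose([.438,.0695,.36],down(yaw)); s2=read_state();c2=capture("wrist")
pickle.dump((s1,c1,s2,c2),open("w1.pkl","wb"))
cv2.imwrite("pics/w1.png",c1["pixels"]);cv2.imwrite("pics/w2.png",c2["pixels"])
print(s1["tcp_pos"],s2["tcp_pos"],s2["t"])
print("expected ring",proj([[.438,.0695,.018],[.438,.0695,.036]],c2,s2))
E
```

```text
[ 0.46285517 -0.1047263   0.49975017] [0.43835285 0.06893653 0.36099309] 2.875
expected ring [[313.49991466 188.0079308 ]
 [313.40105187 192.5571273 ]]
```

View pics/w1.png

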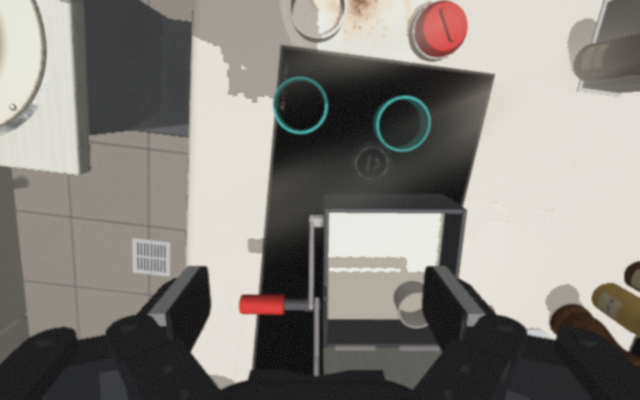

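View pics/w2.png

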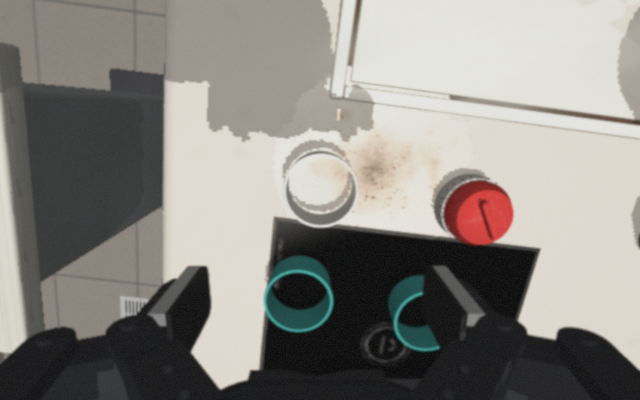

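w1: the knob's middle is at (262,305), box front rim corners at (326,197) and (466,210), small ring at (412,302), stay lower pivot near (315,220). w2: the steel ring spans u 285–357, centred about (321,189). That is about 7 px right of the prediction, so I refine it.

```bash
python3 - <<'E'
from h import *
import pickle
s1,c1,s2,c2=pickle.load(open("w1.pkl","rb"));C=pickle.load(open("c0.pkl","rb"));t=C["top"];b=np.load("box.npy")
print("ring w2",onz(321,189,.036,c2,s2),onz(321,189,.018,c2,s2))
print("tq w2 rim",onz(298,300,.036,c2,s2),"top",onz(260,248.4,.036,t))
k=tri([(262,305,c1,s1),(339.4,251.9,t,None)]);print("knob",k,proj(k,c1,s1),proj(k,t))
Rb=Rot.from_euler('z',b[2]).as_matrix();o=np.array([b[0],b[1],0])
print("knob box",Rb.T@(k-o))
print("box corners pred in w1",proj((Rb@np.array([[-.08,.09,.085],[.08,.09,.085]]).T).T+o,c1,s1))
print("corner w1",Rb.T@(onz(326,197,.085,c1,s1)-o),Rb.T@(onz(466,210,.085,c1,s1)-o))
print("small ring",Rb.T@(onz(412,302,.048,c1,s1)-o))
print("pivot xyz", Rb.T@(tri([(315,220,c1,s1),(308,236,t,None)])-o))
im=c2["pixels"].copy();a=np.linspace(0,2*np.pi,60)
im=cv2.resize(im,None,fx=5,fy=5,interpolation=cv2.INTER_CUBIC)
x=onz(321,189,.036,c2,s2)
for z,col in((.036,(0,0,255)),(0,(0,200,0))):
    p=proj(np.c_[x[0]+.032*np.cos(a),x[1]+.032*np.sin(a),a*0+z],c2,s2)
    cv2.polylines(im,[(p*5+2).astype(int)],True,col,1)
im2=cv2.resize(t["pixels"][225:270,200:245],None,fx=10,fy=10,interpolation=cv2.INTER_CUBIC)
for z,col in((.036,(0,0,255)),(0,(0,200,0))):
    p=proj(np.c_[x[0]+.032*np.cos(a),x[1]+.032*np.sin(a),a*0+z],t)
    cv2.polylines(im2,[((p-[200,225])*10+5).astype(int)],True,col,1)
A=im[600:1200,1400:1800];cv2.imwrite("pics/o1.png",np.hstack([A[:,:340],cv2.copyMakeBorder(im2,0,150,0,0,0)]))
E
```

```text
ring w2 [0.44396017 0.07332366 0.036     ] [0.44474323 0.06942542 0.018     ]
tq w2 rim [ 0.43624558 -0.03271477  0.036     ] top [ 0.43314106 -0.03730784  0.036     ]
knob [ 0.41979059 -0.25853294  0.10368209] [[261.13874325 304.60356602]] [[339.52167472 251.51233529]]
knob box [-0.14627476 -0.01636009  0.10368209]
box corners pred in w1 [[318.78531049 210.79583642]
 [462.03520479 210.45209416]]
corner w1 [-0.07203365  0.1058109   0.085     ] [0.08438259 0.0905138  0.085     ]
small ring [ 0.04328337 -0.04601508  0.048     ]
pivot xyz [-0.08524957  0.06211499  0.02916605]
```

View pics/o1.png

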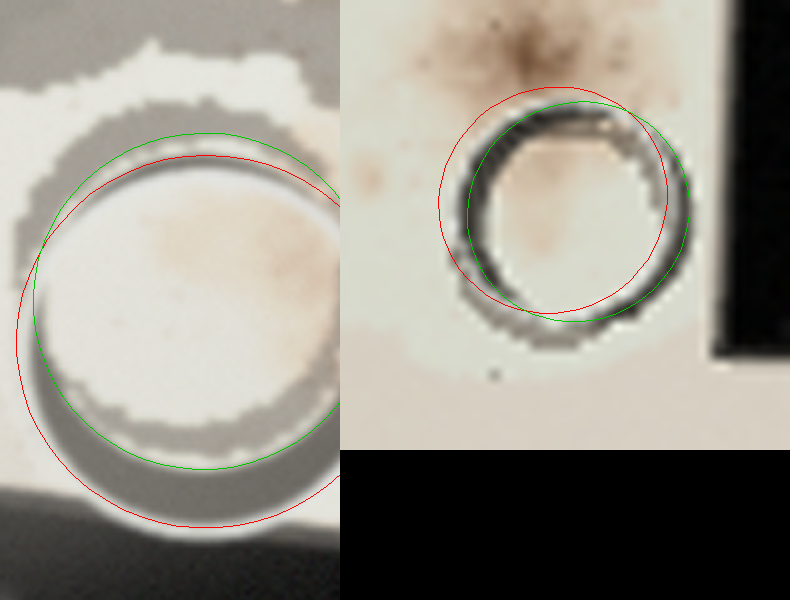

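Overlay: the wrist view puts the ring about 2 mm further (+x, −y) than drawn, while the top view puts it about 8 mm nearer in x. The two cameras disagree. I'll use the turquoise rings, which segment easily, as references and check whether the arm had settled.

```bash
cat > fit.py <<'E'
from h import *
from scipy.optimize import minimize
a=np.linspace(0,2*np.pi,48,endpoint=False)
def cyl(x,y,c,s,r=.032,z0=0,h=.036):
    P=np.vstack([np.c_[x+r*np.cos(a),y+r*np.sin(a),a*0+z] for z in(z0,z0+h)])
    return cv2.convexHull(proj(P,c,s).astype(np.float32))[:,0]
def feat(h):
    m=cv2.moments(h.reshape(-1,1,2).astype(np.float32));return np.array([m['m10']/m['m00'],m['m01']/m['m00'],m['m00']**.5])
def tq(c,s,guess):
    hsv=cv2.cvtColor(c["pixels"],cv2.COLOR_BGR2HSV)
    m=cv2.inRange(hsv,(80,90,40),(100,255,255))
    u,v=proj([*guess,.018],c,s)[0]
    yy,xx=np.nonzero(m);k=np.hypot(xx-u,yy-v)<(50 if s else 20)
    hull=cv2.convexHull(np.c_[xx[k],yy[k]].astype(np.float32))
    f=feat(hull)
    r=minimize(lambda p:np.sum((feat(cyl(*p,c,s))[:2]-f[:2])**2),guess,method='Nelder-Mead',options=dict(xatol=1e-5,fatol=1e-6))
    return r.x.round(4),(f[2]/feat(cyl(*r.x,c,s))[2]).round(3)
E
python3 - <<'E'
from fit import *
import pickle
s1,c1,s2,c2=pickle.load(open("w1.pkl","rb"));C=pickle.load(open("c0.pkl","rb"));t=C["top"]
pause(.5);s3=read_state();c3=capture("wrist");pickle.dump((s3,c3),open("w3.pkl","wb"))
print(s3["tcp_pos"],s3["joints"],"was",s2["tcp_pos"],"v",np.abs(s2["joint_velocities"]).max())
for n,g in(("tq1",(.436,-.035)),("tq2",(.559,-.04))):
    print(n,"top",tq(t,None,g),"scene",tq(C["scene"],None,g),"w1",tq(c1,s1,g),"w2",tq(c2,s2,g),"w3",tq(c3,s3,g))
E
```

```text
[0.43805116 0.0693852  0.36006421] [ 1.57084767e-01 -1.79050463e-01 -1.66553870e-01  1.58320805e+00
  2.12950375e-05  1.60310094e+00] was [0.43835285 0.06893653 0.36099309] v 0.01744389832938987
tq1 top (array([ 0.4348, -0.0342]), np.float64(0.971)) scene (array([ 0.4484, -0.0369]), np.float64(1.139)) w1 (array([ 0.4377, -0.0357]), np.float64(1.016)) w2 (array([ 0.437 , -0.0356]), np.float64(0.997)) w3 (array([ 0.437 , -0.0357]), np.float64(0.998))
tq2 top (array([ 0.5587, -0.0407]), np.float64(0.963)) scene (array([ 0.5453, -0.0407]), np.float64(1.214)) w1 (array([ 0.5606, -0.0402]), np.float64(1.002)) w2 (array([ 0.5501, -0.0442]), np.float64(0.811)) w3 (array([ 0.5499, -0.0445]), np.float64(0.806))
```

The wrist and top views agree on the turquoise rings to 2–3 mm. Allowing for the white rim being invisible on the white top, the ring is at about (0.444, 0.071) in both. Now the grasp and placing.

```bash
python3 - <<'E'
from h import *
import pickle
b=np.load("box.npy");yaw=b[2];q=down(yaw)
Rb=Rot.from_euler('z',yaw).as_matrix();o=np.array([b[0],b[1],0])
x,y=.444,.071
set_gripper(.085)
movel([x,y,.26],q,v=.25)
print(movel([x,y,.024+.155],v=.12,stop_force=8))
set_gripper(.05,30); s=read_state();print("grip",s["opening"],s["gripper_force"],s["tcp_pos"],s["force"])
movel([x,y,.40],v=.25)
g=Rb@np.array([-.005,.038,0])+o
move_pose([g[0],g[1],.40],q);pause(.2)
s1=read_state();c1=capture("wrist");pickle.dump((s1,c1),open("w4.pkl","wb"))
print(s1["tcp_pos"],s1["opening"],s1["t"])
im=cv2.resize(c1["pixels"],None,fx=1.25,fy=1.25,interpolation=cv2.INTER_CUBIC)
def L(P,col):
    p=proj((Rb@np.array(P).T).T+o,c1,s1)*1.25;cv2.polylines(im,[p.astype(int)],True,col,1)
for X,Y,z,col in((.08,.09,.085,(0,0,255)),(.075,.085,.03,(0,255,0))):L([[X,Y,z],[X,-Y,z],[-X,-Y,z],[-X,Y,z]],col)
a=np.linspace(0,6.28,40)
L(np.c_[.043+.0255*np.cos(a),-.046+.0255*np.sin(a),a*0+.066],(255,0,0))
L([[-.175,-.016,.104],[-.125,-.016,.104]],(255,255,0))
cv2.imwrite("pics/o2.png",im)
E
```

```text
False
grip 0.06233272565748391 31.862475667730905 [0.44429318 0.07104649 0.18024773] [-1.5994636  -1.64663123  5.88054536]
[ 0.55312768 -0.18566113  0.40053159] 0.06229195690166955 7.725
```

View pics/o2.png

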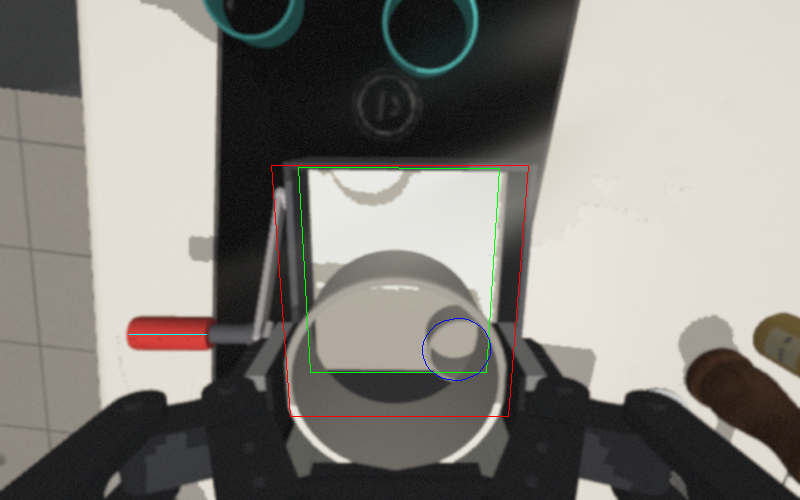

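Overlay: compared with the prediction, the box sits about 10 px right and 5 px up in this picture, so about +5 mm in x and +3 mm in y in the box frame. The ring is held centred at (395,370). The knob overlay at (130–210, 333) matches. I correct the box pose and place the ring.

```bash
python3 - <<'E'
from h import *
import pickle
b=np.load("box.npy");yaw=b[2];q=down(yaw)
Rb=Rot.from_euler('z',yaw).as_matrix();o=np.array([b[0],b[1],0])+Rb@[.005,.003,0]
b[:2]=o[:2];np.save("box2.npy",b)
s1,c1,_,_=pickle.load(open("w1.pkl","rb"));s4,c4=pickle.load(open("w4.pkl","rb"));t=pickle.load(open("c0.pkl","rb"))["top"]
print("pivot",Rb.T@(tri([(315,220,c1,s1),(307.8,236.3,t,None),(225,154,c4,s4)])-o))
print("knob",Rb.T@(tri([(262,305,c1,s1),(339.4,251.9,t,None),(135.6,266.5,c4,s4)])-o))
g=Rb@np.array([-.003,.036,0])+o
movel([g[0],g[1],.27],v=.2)
print(movel([g[0],g[1],.207],v=.05,stop_force=5));s=read_state();print(s["tcp_pos"],s["force"])
set_gripper(.078);pause(.2)
movel([g[0],g[1],.42],v=.2)
k=Rb@np.array([-.158,-.018,0])+o
for yy in(yaw+np.pi/2,yaw-np.pi/2):print(solve_ik([k[0],k[1],.38],down(yy)))
pause(.2);s=read_state();c=capture("wrist");pickle.dump((s,c),open("w5.pkl","wb"));print(s["t"])
cv2.imwrite("pics/w5.png",c["pixels"])
E
```

```text
pivot [-0.09150915  0.06198073  0.03693051]
knob [-0.15169306 -0.018007    0.10607455]
True
[ 0.55985616 -0.18506946  0.21034848] [-0.84869981  0.14762961  5.34738711]
[-0.55847624 -0.07148318 -0.03137625  1.61090326  0.         -0.68348492]
[-0.55847624 -0.07148318 -0.03137625  1.61090326  0.          2.45810773]
11.575
```

View pics/w5.png

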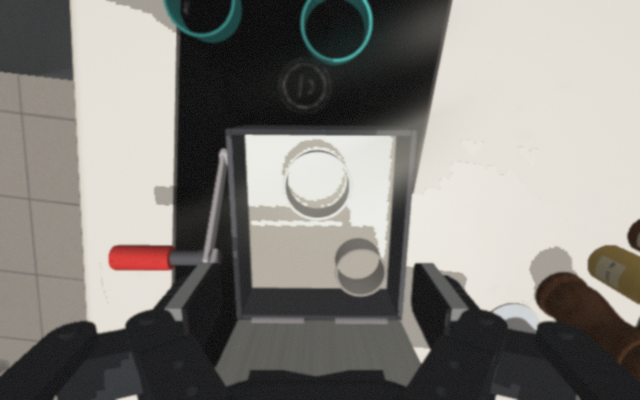

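w5: the big ring stands flat on the box floor at (317,183) and the small ring is still in its corner at (359,265). The knob is at (140,257). The knob-to-pivot distance comes out at 0.1056 m against 0.106 nominal, so the geometry is consistent. Next the knob.

```bash
python3 - <<'E'
from h import *
import pickle
b=np.load("box2.npy");yaw=b[2];q=down(yaw+np.pi/2)
Rb=Rot.from_euler('z',yaw).as_matrix();o=np.array([b[0],b[1],0])
W=lambda x,y,z:Rb@np.array([x,y,z+.155])+o
movel(W(-.158,.03,.25),v=.3)
move_pose(W(-.158,.03,.25),q)
set_gripper(.06)
movel(W(-.158,-.018,.20),v=.2)
print(movel(W(-.158,-.018,.104),v=.08,stop_force=10))
set_gripper(.015,25);s=read_state();print(s["opening"],s["gripper_force"],s["force"],Rb.T@(np.array(s["tcp_pos"])-o))
a0=np.arctan2(.069,-.080)
for a in np.arange(a0,np.radians(112),-np.radians(4)):
    st=movel(W(-.158,.062+.106*np.cos(a),.037+.106*np.sin(a)),v=.05,stop_force=45);s=read_state();print(round(np.degrees(a)),st,s["force"].round(1) if hasattr(s["force"],"round") else s["force"],round(s["opening"],4))
    if st:break
pause(.2);c=capture("top");c2=capture("scene");s=read_state();cw=capture("wrist");pickle.dump((c,c2,s,cw),open("w6.pkl","wb"));print(s["t"])
cv2.imwrite("pics/o3.png",np.vstack([cv2.resize(c["pixels"][140:290,260:440],None,fx=2.2,fy=2.2,interpolation=3),cv2.resize(c2["pixels"][150:300,260:440],None,fx=2.2,fy=2.2,interpolation=3)])[:600])
E
```

```text
False
0.021160241735711273 25.960938334465027 [-3.93367107 15.21624631  8.26320776] [-0.15805203 -0.0165265   0.25945983]
139 False [ 2.3 12.6 -5.9] 0.0211
135 False [  4.7   9.2 -11.6] 0.0212
131 False [ 4.7  8.3 -9.9] 0.021
127 False [  5.2   8.3 -10.5] 0.0212
123 False [  4.1   6.7 -10.4] 0.0211
119 False [  4.    6.9 -11.1] 0.0209
115 False [  4.2   6.1 -10.3] 0.0209
18.6417
```

View pics/o3.png

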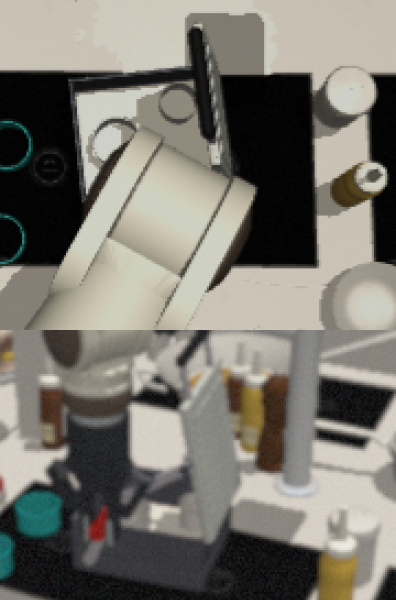

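Picture: the rings stand in the box. The handle has moved left, its centre now at top px about (351.6,178.2) against about (360.3,176.3) before. The lid has started down, so I compute its angle.

```bash
python3 - <<'E'
from h import *
import pickle
b=np.load("box2.npy");Rb=Rot.from_euler('z',b[2]).as_matrix();o=np.array([b[0],b[1],0])
c=pickle.load(open("w6.pkl","rb"))[0]
for f in(0,.1,.2,.25,.3,.35,.4,.5,.6):
    e=1.466-f;print(f,proj(Rb@np.array([0,-.09+.235*np.cos(e),.085+.235*np.sin(e)])+o,c).round(1))
E
```

```text
0 [[356.9 175.4]]
0.1 [[346.6 177. ]]
0.2 [[336.6 178.7]]
0.25 [[331.7 179.7]]
0.3 [[326.9 180.7]]
0.35 [[322.3 181.7]]
0.4 [[317.8 182.7]]
0.5 [[309.3 184.9]]
0.6 [[301.6 187.2]]
```

The lid is only at about 0.09 rad. The refit stay geometry (upper bar ≈ 97 mm) gives about 0.38 rad at a bar angle of 98°, so I continue the arc, release, and look for the handle.

```bash
python3 - <<'E'
from h import *
import pickle
b=np.load("box2.npy");yaw=b[2];q=down(yaw+np.pi/2)
Rb=Rot.from_euler('z',yaw).as_matrix();o=np.array([b[0],b[1],0])
W=lambda x,y,z:Rb@np.array([x,y,z+.155])+o
for d in(111,107,103,100,98):
    a=np.radians(d);st=movel(W(-.158,.062+.106*np.cos(a),.037+.106*np.sin(a)),v=.05,stop_force=45);s=read_state();print(d,st,np.round(s["force"],1),round(s["opening"],4))
    if st:break
set_gripper(.055);p=Rb.T@(np.array(s["tcp_pos"])-o)
movel(W(-.158,p[1],.30),v=.2)
movel(W(-.158,.09,.30),v=.3)
# look at handle from above/front, camera on robot side
move_pose(W(-.15,.12,.38),down(yaw))
pause(.2);s=read_state();cw=capture("wrist");c=capture("top");pickle.dump((s,cw,c),open("w7.pkl","wb"));print(s["t"])
im=cw["pixels"].copy();im=np.hstack([cv2.resize(im,(520,325)),cv2.resize(c["pixels"][140:270,270:382],(280,325),interpolation=3)])
cv2.imwrite("pics/o4.png",im)
E
```

```text
111 False [  3.9   5.4 -10. ] 0.0211
107 False [ 4.9  4.6 -9.3] 0.0211
103 False [ 5.1  4.3 -9.2] 0.0208
100 False [ 4.8  3.2 -8.3] 0.0212
98 False [ 5.2  1.8 -9.1] 0.0211
23.425
```

View pics/o4.png

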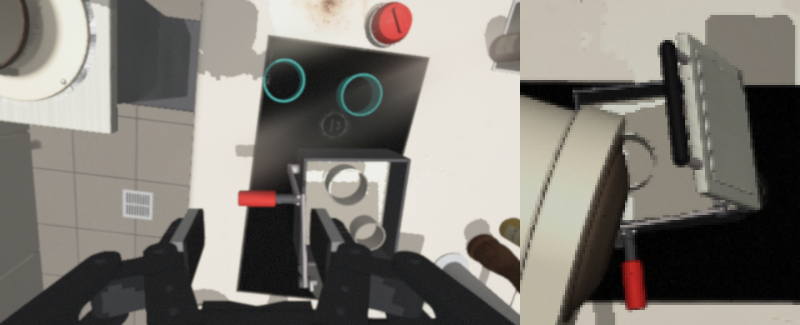

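Picture: the lid stands by itself. The handle centre is at top px about (332,181), the knob at wrist (257,198), and both rings are in the box. I refine the handle with a bar-template match in the top images. The locked state is known to be φ=0, so that calibrates the offset.

```bash
python3 - <<'E'
from h import *
import pickle
b=np.load("box2.npy");yaw=b[2];Rb=Rot.from_euler('z',yaw).as_matrix();o=np.array([b[0],b[1],0])
s5,c5=pickle.load(open("w5.pkl","rb"))
P=lambda *X:Rb@np.array(X)+o
print("w5 rim pred FL FR BL BR(inner back)",*[proj(P(*X),c5,s5)[0].round(0) for X in((-.08,.09,.085),(.08,.09,.085),(-.075,-.085,.085),(.075,-.085,.085))])
c0=pickle.load(open("c0.pkl","rb"))["top"];c6=pickle.load(open("w6.pkl","rb"))[0];c7=pickle.load(open("w7.pkl","rb"))[2]
xs=np.linspace(-.045,.045,40)
def dark(c,e,dy):
    g=c["_g"]
    p=proj(np.array([P(x+dx,-.09+dy+.235*np.cos(e)+w,.085+.235*np.sin(e)) for x in xs for w in(-.003,0,.003) for dx in(0,)]),c).astype(np.float32)
    return cv2.remap(g,p[:,0].reshape(1,-1),p[:,1].reshape(1,-1),1).mean()
for n,c,rng in(("c0",c0,[0]),("c6",c6,np.arange(0,.2,.01)),("c7",c7,np.arange(.15,.45,.01))):
    c["_g"]=cv2.cvtColor(c["pixels"],cv2.COLOR_BGR2GRAY).astype(np.float32)
    for dy in ([-.015,-.012,-.009,-.006,-.003,0,.003] if n=="c0" else (-.006,0)):
        r=[(dark(c,1.466-f,dy),f) for f in rng];m=min(r);print(n,dy,np.round(m,3),[round(f,2) for d,f in r if d<m[0]+4])
E
```

```text
w5 rim pred FL FR BL BR(inner back) [223. 128.] [416. 128.] [241. 315.] [397. 315.]
c0 -0.015 [34.27  0.  ] [0]
c0 -0.012 [23.088  0.   ] [0]
c0 -0.009 [21.858  0.   ] [0]
c0 -0.006 [20.465  0.   ] [0]
c0 -0.003 [23.086  0.   ] [0]
c0 0 [41.322  0.   ] [0]
c0 0.003 [65.383  0.   ] [0]
c6 -0.006 [19.832  0.09 ] [np.float64(0.07), np.float64(0.08), np.float64(0.09)]
c6 0 [19.61  0.06] [np.float64(0.05), np.float64(0.06), np.float64(0.07)]
c7 -0.006 [19.628  0.28 ] [np.float64(0.27), np.float64(0.28), np.float64(0.29)]
c7 0 [19.287  0.26 ] [np.float64(0.24), np.float64(0.25), np.float64(0.26)]
```

```bash
python3 - <<'E'
from h import *
b=np.load("box2.npy");yaw=b[2];q=down(yaw+np.pi/2)
Rb=Rot.from_euler('z',yaw).as_matrix();o=np.array([b[0],b[1],0])
W=lambda x,y,z:Rb@np.array([x,y,z+.155])+o
hy=-.095;H=lambda e:(hy+.235*np.cos(e),.085+.235*np.sin(e))
y,z=H(1.466-.275)
for e in(1.2,.8,.4,0):print(e,np.round(solve_ik(W(0,*H(e)),q),2))
move_pose(W(0,.12,.41),q);set_gripper(.06)
movel(W(0,y,.40),v=.25)
print(movel(W(0,y,z+.003),v=.1,stop_force=6))
set_gripper(.008,40);s=read_state();f0=np.array(s["force"]);print(s["opening"],s["gripper_force"],Rb.T@f0,Rb.T@(np.array(s["tcp_pos"])-o))
if s["opening"]>.011:
  for f in np.arange(.32,.93,.06):
    st=movel(W(0,H(1.466-f)[0],H(1.466-f)[1]+.003),v=.06,stop_force=25);s=read_state();print(round(f,2),st,(Rb.T@np.array(s["force"])).round(1),round(s["opening"],4),round(s["t"],1))
    if st:break
E
```

```text
1.2 [-0.38  0.28  0.5   1.8   0.   -0.51]
0.8 [-0.27  0.16  0.26  1.67  0.   -0.39]
0.4 [-0.18  0.1   0.05  1.52  0.   -0.3 ]
0 [-0.15  0.1  -0.13  1.34  0.   -0.27]
False
0.014506933217470984 39.15842056274414 [0.91029724 0.93350176 3.66134498] [-1.08585783e-05 -7.78119801e-03  4.61587041e-01]
0.32 False [0.3 4.6 5. ] 0.0146 27.6
0.38 False [1.6 3.9 4.6] 0.0145 28.0
0.44 False [3.3 3.8 3.9] 0.0147 28.4
0.5 False [3.6 4.7 2.8] 0.0149 28.8
0.56 False [4.6 5.  3. ] 0.0148 29.1
0.62 False [5.2 4.7 1.7] 0.0148 29.5
0.68 False [6.6 5.6 1. ] 0.0148 29.9
0.74 False [5.8 6.3 0.4] 0.0144 30.3
0.8 False [6.6 5.5 1. ] 0.0145 30.7
0.86 False [7.2 6.7 1. ] 0.0146 31.1
0.92 False [7.8 7.5 0.7] 0.0147 31.4
```

```bash
python3 - <<'E'
from h import *
b=np.load("box2.npy");yaw=b[2]
Rb=Rot.from_euler('z',yaw).as_matrix();o=np.array([b[0],b[1],0])
W=lambda x,y,z:Rb@np.array([x,y,z+.155])+o
H=lambda e:(-.095+.235*np.cos(e),.088+.235*np.sin(e))
def rep(n,st):
    s=read_state();print(n,st,(Rb.T@np.array(s["force"])).round(1),round(s["opening"],4),(Rb.T@(np.array(s["tcp_pos"])-o)).round(4),round(s["t"],1))
for f in np.arange(.98,1.45,.06):
    st=movel(W(0,*H(1.466-f)),v=.06,stop_force=25);rep(round(f,2),st)
    if st:break
else:
    st=movel(W(0,H(0)[0],.076),v=.03,stop_force=14);rep("press",st)
E
```

```text
0.98 False [7.1 9.6 0.5] 0.0145 [0.0006 0.1134 0.3524] 31.8
1.04 False [ 7.3 10.5  1.4] 0.015 [0.0007 0.1197 0.3397] 32.2
1.1 False [ 8.  11.5  1.1] 0.0145 [0.0007 0.1254 0.3266] 32.6
1.16 False [ 7.  13.7  2.4] 0.0148 [0.0007 0.1302 0.3135] 33.0
1.22 False [ 7.6 15.4  1.1] 0.0147 [0.0007 0.1343 0.2998] 33.4
1.28 False [ 9.  18.5  0.1] 0.0144 [0.0008 0.1376 0.2859] 33.8
1.34 False [ 8.5 21.5  0.2] 0.0146 [0.0008 0.1401 0.2718] 34.1
1.4 False [ 9.  23.8 -0.8] 0.0148 [0.0008 0.1418 0.2576] 34.5
press True [-1.3  1.6  5.7] 0.0148 [0.0008 0.1429 0.2388] 35.2
```

```bash
python3 - <<'E'
from h import *
import pickle
b=np.load("box2.npy");yaw=b[2]
Rb=Rot.from_euler('z',yaw).as_matrix();o=np.array([b[0],b[1],0])
def rep(n,st):
    s=read_state();print(n,st,(Rb.T@np.array(s["force"])).round(1),round(s["opening"],4),(Rb.T@(np.array(s["tcp_pos"])-o)).round(4),round(s["t"],1));return np.array(s["tcp_pos"])
p=rep("now",0)
p2=p-[0,0,.010];st=movel(p2,v=.02,stop_force=15);rep("press",st)
c=capture("top");c["_g"]=cv2.cvtColor(c["pixels"],cv2.COLOR_BGR2GRAY).astype(np.float32);pickle.dump(c,open("w8.pkl","wb"))
E
```

```text
now 0 [-1.3  1.6  5.7] 0.0148 [0.0008 0.1429 0.2388] 35.2
press True [-1.2 -0.   6.2] 0.0145 [0.0007 0.1429 0.2389] 35.4
```

The motion is blocked hard at once, so the lid is seated. I release, then check by a light touch on the handle's top with closed fingers.

```bash
python3 - <<'E'
from h import *
b=np.load("box2.npy");yaw=b[2]
Rb=Rot.from_euler('z',yaw).as_matrix();o=np.array([b[0],b[1],0])
def rep(n,st):
    s=read_state();print(n,st,(Rb.T@np.array(s["force"])).round(1),round(s["opening"],4),(Rb.T@(np.array(s["tcp_pos"])-o)).round(4),round(s["t"],1));return np.array(s["tcp_pos"])
p=rep("now",0)
set_gripper(.06);rep("open",0)
movel(p+[0,0,.09],v=.15);set_gripper(0,20);rep("up",0)
st=movel(p+[0,0,.01],v=.04,stop_force=12);t=rep("touch",st);print("tip z",t[2]-.173)
pause(.2)
movel(t+[0,0,.002],v=.02);st=movel(t-[0,0,.006],v=.02,stop_force=25);t2=rep("press",st)
movel(t+[0,0,.25],v=.25)
pause(.1);s=read_state();c=capture("top")
g=cv2.cvtColor(c["pixels"],cv2.COLOR_BGR2GRAY).astype(np.float32)
for z in(.085,):
  for y in np.arange(.12,.17,.004):
    q=proj(np.array([Rb@[x,y,z]+o for x in np.linspace(-.04,.04,30)]),c).astype(np.float32)
    print(round(y,3),round(float(cv2.remap(g,q[:,0].reshape(1,-1),q[:,1].reshape(1,-1),1).mean())),end="; ")
E
```

```text
now 0 [-1.7  0.4  5.7] 0.0149 [0.0007 0.1429 0.2389] 35.5
open 0 [-0.2 -0.3  0.1] 0.0598 [0.0009 0.1434 0.2386] 36.0
up 0 [ 0.5 -0.5 -0.4] -0.0 [0.0007 0.1428 0.3289] 37.3
touch True [-1.7  0.2  8. ] 0.0 [0.0005 0.1429 0.2728] 38.6
tip z 0.09977969054227137
press True [-2.   0.8  7. ] -0.0002 [0.0004 0.1429 0.2728] 39.4
0.12 8; 0.124 7; 0.128 9; 0.132 6; 0.136 7; 0.14 16; 0.144 24; 0.148 16; 0.152 11; 0.156 12; 0.16 11; 0.164 12; 0.168 13;
```

Touch check: the handle top is at 0.100 m, so its centre is at about 0.092, level with the lid panel on the 85 mm rim. It does not yield under a 25 N press, so the lid is shut. The arm is clear, so I hand the job in.

```bash
python3 -c "
from h import *
s=read_state();print(s['t'],np.round(s['force'],1));print(finish_job())"
```

```text
40.7333 [ 0.4  0.  -0.2]
the job is handed in; nothing more can be done
None
```

The job is handed in after 40.7 s: the big steel ring stands on the box floor beside the small one, the stay is unlocked, and the lid was lowered under control until it seated and held firm under a light press; the verdict was not shown.

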